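Route the watering manifold to the pot and open the supply

ROBOT

A 6-joint arm with a two-finger parallel gripper is mounted at the origin on the work surface; the furniture and walls round the work are solid. World frame = base frame: x ahead of the robot, y to its left, z up, the work surface at z = 0. Lengths are in m, angles in rad, forces in N, time in s.
With the tool pointing down it reaches from about 0.35 to 0.975 m from the base axis. Payload 4.9 kg.
Tool frame: the origin (TCP) lies midway between the tips of the shut fingers; the grasp point (between the pads) lies 19 mm behind it; z points along the fingers, y is the direction in which the jaws open and shut (so a half turn about z gives the same grasp; the last joint's range is limited). The gripper opens to 85 mm and grips with 20 to 120 N. Pads are 22 mm wide; open, the fingers measure 114 mm over their backs; the gripper's body (76 mm by 85 mm) begins 54 mm behind the grasp point. The pads swing forward as they close: fully open they stand 13 mm farther back than shut.
Start: joints at [-1.371, 0.053, 1.613, -0, 1.476, -0.119], TCP at [0.196, -0.593, 0.231] pointing down, gripper open.
Joint ranges: [-3.01, 3.01], [-1.01, 2.22], [0.06, 2.58], [-1.02, 4.17], [0.09, 2.62], [-3.14, 3.14]. Speed limits (rad/s): [2.57, 2.57, 3.14, 3.14, 3.14, 3.14].

INTERFACE

Orientations are given as a unit quaternion [w, x, y, z].
In Python, from plant import state, grab_frame, camera_params, job_done, boxes_of gives the robot as it stands.
- The arm moves only by the tool step_arm, never from a script. Its argument "steps" is a list of rows, each a list of 4 numbers: the shift along the tool's x, y, z in mm, then the turn about the tool's z in degrees. A call has 1 to 8 rows; each row shifts and turns the pose as measured when the row begins, along the tool's axes as they then stand; what a row does not reach is not made up. A row lasts 1/10 s, in which the tool goes at most 50 mm and 8.59 degrees, less where a joint would pass 70% of its speed; a pose out of reach is approached as far as the arm can. A call is refused whole if a number of a shift passes 50 or a number of a turn 8.59, either way. A call with a gripper value outside its range is refused whole. "claw" is the opening in per cent of the stroke, from 0 (shut) to 100 (fully open), set as the call begins (left out, the last holds). The fingers move at their own pace and stop on an object; the grip force is fixed at half the most. Time passes only in rows, so rows that do not move let the fingers close. It gives the time, the measured TCP pose, the force and the opening at its end, in the units of the state.
- state(): the state, without advancing time (a new reading comes with each control period).
- grab_frame(name): name is "side" or "top"; returns (picture, depth): 384x512x3 uint8, red, green, blue; 384x512 float32, m along the optical axis (not along the pixel's ray), 0 where there is no reading.
- camera_params(name): a dict with "mtx" (3x3 intrinsics, pixels), "extrinsics" (4x4, takes a point from camera to world coordinates). Camera axes: x right, y down, z forward; pixel columns grow to the right and rows downward; lengths in m; the calibration is good to about 2 mm. A picture is of the moment at which its call begins. camera_params takes no time and is no camera call.
- job_done(): hands the job in, once; it reports no verdict.
Trained networks look in the newest picture that a camera, given by its name, has taken for a name from the list of things; names that differ only in an ending like _2 or _b are one class to them, and where a whole thing is asked for, a point or a joint stands for the part that bears it (a point fixed in the world has none). Each returns a list of dicts, best first, with "p" (0 to 1); they miss things now and then, are a little off and sometimes report something else, mostly with a low value. They report only what shows in the picture. A call takes as long as a camera call. They do not tell look-alikes from the thing itself.
- boxes_of(camera, label): "box" ([left, top, width, height] in pixels, round what is visible of it).
The state is a dict: "time": time; "joint_pos": joint angles; "joint_vel": joint speeds; "joint_efforts": joint torques, N m; "tool_pos": TCP position; "tool_rot": TCP orientation; "contact_force": force on the tool from outside, world axes, zero at the start; "ft_torque": the same for the moment, N m; "gripper_width": opening from 0.0 (shut) to 1.0 (fully open).
Only numpy, scipy, OpenCV 4.12 (cv2) and the standard library are available. Lean on these libraries where they do the work, as an engineer would, in place of code of your own. Each camera call takes 0.05 s, during which the arm holds its last target. There are 200 camera calls.

TASK

Water the plant pot that stands under one of the manifold's four spouts: with the supply still shut, push the pointer arm on top of the selector round with a fingertip until it points along that spout, straight at the pot; then push the supply lever fully round to its stop, in line with the pipe. Push gently, without gripping pointer or lever, and leave the pot and the things under the other spouts standing where they are.

Things in the scene. Friction and masses are not known exactly. Their poses are not given: they have to be found in the camera images.
- selector: The whole watering manifold, bolted to the bench at a different place and yaw each time. Origin on the bench, under the axis of the selector drum (black upright drum, 82 mm across, 110 mm high with its screws); z up; x points from the drum away from the supply pipe, so the pipe and valve lie along -x. Plate below: 275 x 100 x 8 mm, x from -222 to 52 mm
- drum_top (a point): On the drum's axis, 107 mm up; axes as the manifold's. Four level grey spouts (12 mm tubes, tops 93 mm above the bench) leave the drum at -105, -37, +37 and +105 degrees from x, counter-clockwise from above positive. 165 mm from the axis each bends down to a mouth 72 mm above the bench, over one loose thing
- valve (a point): Centre of the brass ball valve on the supply pipe, 75 mm above the bench, at x = -150 mm from the drum's axis; axes as the manifold's. Valve 42 mm across; its stem rises to 114 mm under the lever; the pipe runs along x and ends at x = -221 mm. (Only obstacle beside the work: a seed cabinet, 264 mm high, to the robot's left, world x under 0.32 m, y over 0.22 m)
- pointer (a joint): Angle of the pointer about the drum's vertical axis, rad; 0 = along the manifold's x, counter-clockwise from above positive, so equal to the direction of the spout it points along (-1.83, -0.65, 0.65 or 1.83). Range -2.4 to 2.4; starts between the middle two. Friction 0.15 N m (about 2 N at 70 mm out), no spring, no notches: stays where it is left
- pointer_hub (a point): On the pointer's axis at mid height of its bar, 123 mm above the bench; turns with it: x runs out along the bar to the nose, z up. Aluminium bar 14 mm wide, 18 mm high (114 to 132 mm above the bench), straight from the round hub (34 mm across, nut up to 140 mm) to 74 mm out, then narrowing; a stub reaches 14 mm behind the axis. It passes 21 mm above the spouts
- pointer_tip (a point): The nose of the pointer, 87 mm from its turning axis, at mid height of the bar
- supply_lever (a joint): Angle of the supply lever about its vertical axis, rad; 0 = shut (square across the pipe, along the manifold's +y), grows counter-clockwise from above, 1.571 = open at the stop (in line with the pipe, along the manifold's -x, away from the drum). Starts at 0 to 0.12. Friction 0.15 N m, no spring: stays where it is left
- lever_hinge (a point): On the axis of the supply lever, 123 mm above the bench, 150 mm from the drum's axis; turns with it: x runs out along the lever, z up. Steel flat 14 mm wide, 12 mm high, with a black rubber grip from 37 to 87 mm out, 19 mm wide, 18 mm high (114 to 132 mm above the bench); nut up to 136 mm
- lever_tip (a point): The free end of the supply lever, 87 mm from its axis, at mid height
- pot: The plant pot to be watered: small square black plastic pot, 65 x 65 x 65 mm, standing loose on the bench centred under one of the four spouts, a different one each time. Origin at the centre of its underside, z up
- tape: Loose roll of marking tape, a ring 66 mm across and 18 mm high, lying flat under another spout. Origin at the centre of its underside. To be left alone
- measure: Loose pocket tape measure, 68 x 76 x 31 mm, under another spout. Origin at the centre of its underside. To be left alone
- tin: Loose flat tin with its lid shut, 69 x 103 x 28 mm, under another spout. Origin at the centre of its underside. To be left alone
Things that resemble listed ones, but are neither listed nor needed, are in the scene too. Leave any pink look-alike of the pot alone.

How it is judged:
On the way, in this order (a step that is already met when the one before it is completed fails the run):
1. the pointer aims along the spout over the pot and is at rest, the supply still shut (y of pot in the frame of pointer_hub between -0.023 and 0.023 m and x of pot in the frame of pointer_hub above 0.1 m and velocity of joint pointer between -0.05 and 0.05 rad/s and value of joint supply_lever below 0.25 rad), for 0.3 s.
2. the supply lever is pushed to its open stop (y of pot in the frame of pointer_hub between -0.023 and 0.023 m and x of pot in the frame of pointer_hub above 0.1 m and value of joint supply_lever above 1.45 rad), for 0.2 s.
At the end, for the whole second after the job is handed in: The pointer points at the pot (the pot's centre, 165 mm out, lies within 23 mm of the pointer's line, about 8 degrees, and on the nose side) and is at rest; the supply lever is within 0.12 rad (7 degrees) of its open stop; pot, tape roll, tape measure and tin are within 15 mm of where they stood (all of step 2 and velocity of joint pointer between -0.05 and 0.05 rad/s and distance of each of pot, tape, measure, tin from where it was at the start of the episode below 0.015 m); the robot touches nothing.
It fails at once if the supply is opened (lever past 0.35 rad) while the pointer is not on the pot's spout (value of joint supply_lever above 0.35 rad and not (y of pot in the frame of pointer_hub between -0.023 and 0.023 m and x of pot in the frame of pointer_hub above 0.1 m)).
It fails at once if pointer or lever is gripped or forced (over 25 N from the fingers) (contact force between the fingers and pointer above 25 N or contact force between the fingers and supply_lever above 25 N).
It fails at once if the pot or a thing under another spout is shifted, lifted or carried (more than 20 mm) (distance of any of pot, tape, measure, tin from where it was at the start of the episode above 0.02 m).
It also fails if it takes over 45 s, if anything falls off the work surface, if the arm or the gripper's body presses on something with over 40 N, if the wrist force passes 120 N, or if a joint passes its speed limit or range.

## Working session

There is one attempt and no reset: what is moved stays moved. The work goes in short steps, Python scripts to look and compute and a tool call to move; the robot and the scene stay as the last step left them, time stands still between calls to the robot, and variables do not carry over. Pictures are saved under pics/ and viewed, about 8 in all and at most 12, crops included, and the job is handed in when it is done.

Besides the shell and the picture viewer there is one more tool, called after "Call:" by a JSON object that holds its "api" and its "payload", one argument or row to a line. step_arm: Moves the arm, as the interface text tells. Its arguments: {"type":"object","properties":{"steps":{"type":"array"},"claw":{"type":"number"}},"required":["steps"]}

```bash
mkdir -p pics; python3 - <<'E'
from plant import *
import cv2,numpy as np
s=state();print({k:np.round(v,3).tolist() for k,v in s.items()})
for c in("top","side"):
    p,d=grab_frame(c);np.savez(f"pics/{c}0.npz",p=p,d=d);cv2.imwrite(f"pics/{c}0.png",p[:,:,::-1])
    q=camera_params(c);print(c,np.round(q["mtx"],1).tolist(),np.round(q["extrinsics"],3).tolist())
for l in("selector","pointer","supply_lever","pot","tape","measure","tin","drum_top","valve"):
    print(l,[(np.round(b["box"]).tolist(),round(b["p"],2)) for b in boxes_of("top",l)[:4]])
E
```

```text
{'time': 0.0, 'joint_pos': [-1.371, 0.053, 1.614, 0.0, 1.476, -0.119], 'joint_vel': [0.002, 0.001, 0.0, -0.001, -0.0, -0.0], 'joint_efforts': [0.0, -39.368, -37.018, -0.0, 0.007, 0.0], 'tool_pos': [0.196, -0.593, 0.23], 'tool_rot': [-0.001, 0.987, 0.159, -0.0], 'contact_force': [0.217, -0.637, 0.803], 'ft_torque': [0.008, 0.037, -0.006], 'gripper_width': 0.999}
top [[383.7, 0.0, 262.0], [0.0, 383.7, 191.1], [0.0, 0.0, 1.0]] [[-0.008, -0.996, 0.084, 0.46], [-1.0, 0.006, -0.025, -0.148], [0.025, -0.085, -0.996, 1.089], [0.0, 0.0, 0.0, 1.0]]
side [[475.2, 0.0, 252.4], [0.0, 475.2, 189.3], [0.0, 0.0, 1.0]] [[-0.978, -0.127, 0.168, 0.322], [-0.21, 0.522, -0.827, 0.864], [0.017, -0.843, -0.537, 0.767], [0.0, 0.0, 0.0, 1.0]]
selector [([174.0, 144.0, 138.0, 125.0], 0.88)]
pointer [([195.0, 194.0, 39.0, 14.0], 0.71)]
supply_lever [([278.0, 198.0, 16.0, 38.0], 0.63), ([195.0, 192.0, 41.0, 14.0], 0.29)]
pot [([339.0, 254.0, 36.0, 30.0], 0.6), ([229.0, 252.0, 23.0, 27.0], 0.57), ([194.0, 193.0, 40.0, 13.0], 0.45)]
tape [([175.0, 154.0, 15.0, 22.0], 0.73), ([172.0, 138.0, 141.0, 126.0], 0.23)]
measure [([166.0, 220.0, 28.0, 27.0], 0.76)]
tin [([230.0, 127.0, 35.0, 43.0], 0.89)]
drum_top [([173.0, 140.0, 141.0, 120.0], 0.79)]
valve [([171.0, 139.0, 139.0, 125.0], 0.6)]
```

```bash
python3 - <<'E'
import cv2
a=cv2.imread("pics/top0.png")[110:300,130:396];cv2.imwrite("pics/topc.png",cv2.resize(a,None,fx=3,fy=3,interpolation=cv2.INTER_CUBIC))
E
```

```text
(no output)
```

View pics/top0.png

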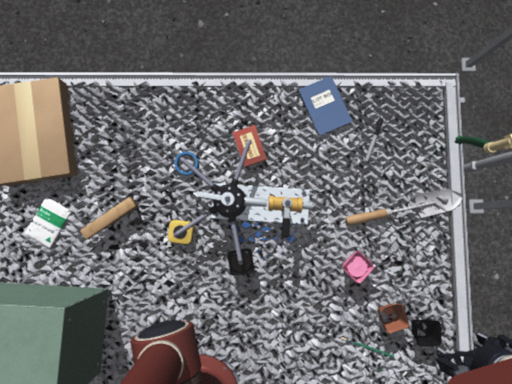

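View pics/side0.png

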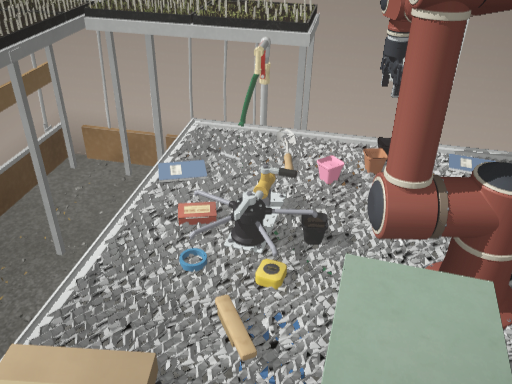

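View pics/topc.png

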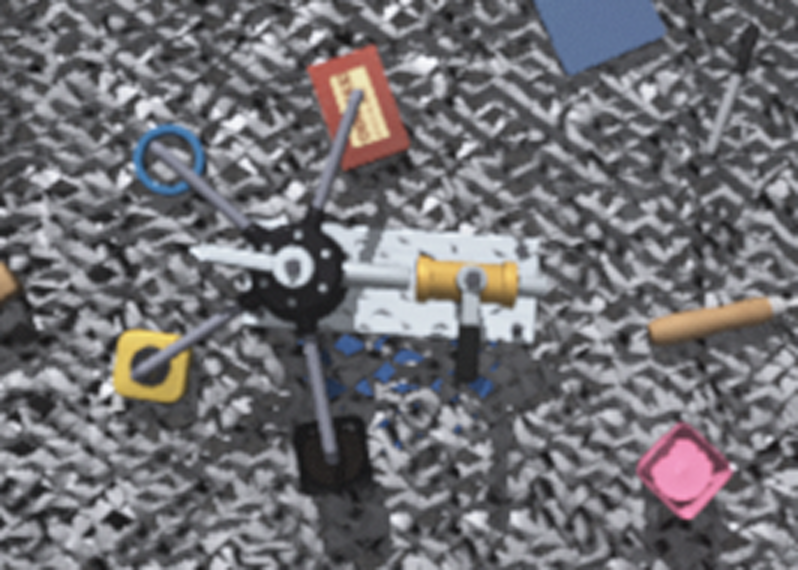

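The pot is the black one at about (240,262), under the near spout. Possible mix-ups are the pink pot (357,267), the terracotta one (394,317) and a loose black one (427,332); none of these is under a spout. The crop confirms the choice. The pointer nose is at about (194,194), the hub at (228,199), the lever hinge at (288,203) and the lever tip at (285,237).

```bash
cat >h.py <<'E'
from plant import *
import numpy as np,cv2
def onz(c,u,v,z):
    q=camera_params(c);E=np.array(q["extrinsics"]);r=E[:3,:3]@np.linalg.solve(q["mtx"],[u,v,1]);o=E[:3,3]
    return o+r*(z-o[2])/r[2]
def proj(c,P):
    q=camera_params(c);E=np.linalg.inv(q["extrinsics"]);p=np.array(q["mtx"])@(E[:3,:3]@np.array(P)+E[:3,3]);return p[:2]/p[2]
E
python3 - <<'E'
from h import *
f=np.load("pics/top0.npz");d=f["d"]
P={}
for n,u,v,z in [("hub",227.7,198.7,.14),("nose",194.3,194,.132),("hinge",287.7,202.7,.136),("ltip",285.3,237.3,.132),("pot",241,261.7,.065),("tapeT",186.5,163,.018),("tin",249.5,145.5,.028),("meas",180.3,231.5,.031),("pipeend",312,205,.085)]:
    P[n]=p=onz("top",u,v,z)
    dd=d[int(v)-1:int(v)+2,int(u)-1:int(u)+2];q=camera_params("top");E=np.array(q["extrinsics"])
    w=E[:3,:3]@(np.linalg.solve(q["mtx"],[u,v,1])*np.median(dd))+E[:3,3]
    print(n,p.round(3),"depth",w.round(3))
a=lambda A,B:np.degrees(np.arctan2(*(P[B]-P[A])[[1,0]]))
L=lambda A,B:np.linalg.norm((P[B]-P[A])[:2])
yaw=a("hinge","hub")
print("yaw",yaw,L("hinge","hub"))
for A,B in [("hub","nose"),("hinge","ltip"),("hub","pot"),("hub","tapeT"),("hub","tin"),("hub","meas")]:print(A,B,a(A,B).round(1),((a(A,B)-yaw+180)%360-180).round(1),L(A,B).round(3))
E
```

```text
hub [ 0.522 -0.087  0.14 ] depth [ 0.522 -0.087  0.139]
nose [ 0.535 -0.003  0.132] depth [ 0.535 -0.003  0.131]
hinge [ 0.512 -0.236  0.136] depth [ 0.512 -0.236  0.134]
ltip [ 0.426 -0.229  0.132] depth [ 0.426 -0.229  0.129]
pot [ 0.361 -0.117  0.065] depth [ 0.363 -0.117  0.086]
tapeT [0.631 0.036 0.018] depth [0.62  0.024 0.093]
tin [ 0.679 -0.141  0.028] depth [ 0.667 -0.141  0.086]
meas [0.441 0.049 0.031] depth [0.442 0.038 0.092]
pipeend [ 0.508 -0.304  0.085] depth [ 0.512 -0.318 -0.001]
yaw 85.89092624339803 0.1493166293003173
hub nose 81.3 -4.6 0.085
hinge ltip 175.5 89.6 0.086
hub pot -169.5 104.6 0.164
hub tapeT 48.5 -37.4 0.165
hub tin -19.0 -104.9 0.165
hub meas 121.0 35.1 0.159
```

```bash
cat >>h.py <<'E'
def pose():
    s=state();w,x,y,z=s["tool_rot"];return np.array([*s["tool_pos"],np.degrees(2*np.arctan2(y,x))])  # yaw of tool x
def rows(wps,n):
    """rows to pass waypoints (x,y,z,yaw deg), n rows each"""
    p=pose();p[3]=(p[3]+180)%360-180;out=[];print("now",p.round(3))
    for wp,k in zip(wps,n):
        q=p.copy()
        for i in range(1,k+1):
            t=p+(np.array(wp)-p)*i/k;D=(t-q)[:3]*1000;a=np.radians(q[3]);c,s=np.cos(a),np.sin(a)
            out.append([round(c*D[0]+s*D[1],1),round(s*D[0]-c*D[1],1),round(-D[2],1),round(-(t-q)[3],1)]);q=t
        p=q
    print(out)
E
python3 -c "
from h import *
rows([(.566,-.034,.231,-9)],[16])"
```

```text
now [ 0.196 -0.593  0.231 18.266]
[[np.float64(32.9), np.float64(-26.0), np.float64(0.0), np.float64(1.7)], [np.float64(32.1), np.float64(-26.9), np.float64(0.0), np.float64(1.7)], [np.float64(31.3), np.float64(-27.9), np.float64(0.0), np.float64(1.7)], [np.float64(30.5), np.float64(-28.8), np.float64(0.0), np.float64(1.7)], [np.float64(29.6), np.float64(-29.7), np.float64(0.0), np.float64(1.7)], [np.float64(28.7), np.float64(-30.5), np.float64(0.0), np.float64(1.7)], [np.float64(27.8), np.float64(-31.4), np.float64(0.0), np.float64(1.7)], [np.float64(26.9), np.float64(-32.2), np.float64(0.0), np.float64(1.7)], [np.float64(25.9), np.float64(-33.0), np.float64(0.0), np.float64(1.7)], [np.float64(24.9), np.float64(-33.7), np.float64(0.0), np.float64(1.7)], [np.float64(23.9), np.float64(-34.5), np.float64(0.0), np.float64(1.7)], [np.float64(22.8), np.float64(-35.2), np.float64(0.0), np.float64(1.7)], [np.float64(21.8), np.float64(-35.8), np.float64(0.0), np.float64(1.7)], [np.float64(20.7), np.float64(-36.5), np.float64(0.0), np.float64(1.7)], [np.float64(19.6), np.float64(-37.1), np.float64(0.0), np.float64(1.7)], [np.float64(18.5), np.float64(-37.6), np.float64(0.0), np.float64(1.7)]]
```

Call:
{"api": "step_arm", "payload": {
  "steps": [
    [33, -26, 0, 1.7],
    [32, -27, 0, 1.7],
    [31, -28, 0, 1.7],
    [30, -29, 0, 1.7],
    [30, -30, 0, 1.7],
    [29, -30, 0, 1.7],
    [28, -31, 0, 1.7],
    [27, -32, 0, 1.7]
  ],
  "claw": 0
}}

```text
time: 1.35
tool_pos: [0.386, -0.3098, 0.2316]
tool_rot: [0.002, 1.0, 0.031, 0.001]
contact_force: [0.8, -0.9, 0.1]
gripper_width: -0.0
```

Call:
{"api": "step_arm", "payload": {
  "steps": [
    [26, -33, 0, 1.7],
    [25, -34, 0, 1.7],
    [24, -34, 0, 1.7],
    [23, -35, 0, 1.7],
    [22, -36, 0, 1.7],
    [21, -36, 0, 1.7],
    [20, -37, 0, 1.7],
    [18, -38, 0, 1.7]
  ]
}}

```text
time: 2.15
tool_pos: [0.5853, -0.0218, 0.2339]
tool_rot: [0.003, 0.996, -0.093, 0.005]
contact_force: [-0.5, -1.0, 0.4]
gripper_width: 0.003
```

```bash
sed -i 's/round(\(c\*D\|s\*D\|-D\|-(t\)/float(&/; s/print(out)/print([[float(v) for v in r] for r in out])/; s/float(round(/round(/' h.py; python3 -c "
from h import *
rows([(.566,-.034,.231,-9),(.566,-.034,.117,-9)],[3,4]); print(state()['gripper_width'],state()['time'])"
```

```text
now [  0.585  -0.022   0.234 -10.652]
[[-5.6, 5.2, 1.0, -0.6], [-5.6, 5.1, 1.0, -0.6], [-5.7, 5.1, 1.0, -0.6], [0.0, -0.0, 28.5, -0.0], [0.0, -0.0, 28.5, -0.0], [0.0, -0.0, 28.5, -0.0], [0.0, -0.0, 28.5, -0.0]]
0.003121097653755785 2.15
```

Call:
{"api": "step_arm", "payload": {
  "steps": [
    [-5, 5, 0, -0.6],
    [-5, 5, 0, -0.6],
    [-5, 4, 0, 0],
    [0, 0, 28, 0],
    [0, 0, 28, 0],
    [0, 0, 28, 0],
    [0, 0, 24, 0],
    [0, 0, 0, 0]
  ]
}}

```text
time: 2.95
tool_pos: [0.5675, -0.0371, 0.1256]
tool_rot: [0.004, 0.996, -0.083, 0.008]
contact_force: [-0.3, -0.1, -0.6]
gripper_width: -0.001
```

```bash
cat >arc.py <<'E'
from h import *
import sys
H=np.array([.522,-.087]) if len(sys.argv)<6 else np.array([float(sys.argv[4]),float(sys.argv[5])])
def at(phi,r,off,z=.117):  # finger on the clockwise side of a bar at world angle phi
    a=np.radians(phi);e=np.array([np.cos(a),np.sin(a)]);m=np.array([e[1],-e[0]])
    return (*(H+r*e+off*m),z,phi-90)
f,t,n=map(float,sys.argv[1:4]);n=int(n)
p=pose();e=p[:2]-H;a=np.radians(p[3]+90);print("r",e@[np.cos(a),np.sin(a)],"off",e@[np.sin(a),-np.cos(a)],"phi",p[3]+90, state()['contact_force'],state()['time'])
rows([at(f+(t-f)*i/n,.056,.018) for i in range(1,n+1)],[1]*n)
E
python3 arc.py 75 120 8
```

```text
r 0.056747424655115876 off 0.036614720851879 phi 80.45743767539939 [-0.28978279 -0.06825635 -0.62587088] 2.95
now [ 0.568 -0.037  0.126 -9.543]
[[-18.8, 0.7, 8.6, -0.2], [-5.6, -1.5, -0.0, -5.6], [-5.6, -1.5, -0.0, -5.6], [-5.6, -1.5, -0.0, -5.6], [-5.6, -1.5, -0.0, -5.6], [-5.6, -1.5, -0.0, -5.6], [-5.6, -1.5, -0.0, -5.6], [-5.6, -1.5, -0.0, -5.6]]
```

Call:
{"api": "step_arm", "payload": {
  "steps": [
    [-5, 0, 7, 0],
    [-6, 0, 0, 0],
    [-6, 0, 0, 0],
    [-6, -1.5, 0, -5.6],
    [-6, -1.5, 0, -5.6],
    [-6, -1.5, 0, -5.6],
    [-6, -1.5, 0, -5.6],
    [-6, -1.5, 0, -5.6]
  ]
}}

```text
time: 3.75
tool_pos: [0.5254, -0.0303, 0.1285]
tool_rot: [0.009, 0.986, 0.168, 0.02]
contact_force: [3.4, 1.5, -2.4]
gripper_width: -0.003
```

```bash
python3 arc.py 112 152 8
```

```text
r 0.05240628542237723 off 0.02196062610780868 phi 109.32756392609143 [ 3.38443131  1.5117267  -2.43246997] 3.75
now [ 0.525 -0.03   0.129 19.328]
[[-11.6, -5.5, 11.5, -7.7], [-4.9, -1.4, -0.0, -5.0], [-4.9, -1.4, -0.0, -5.0], [-4.9, -1.4, -0.0, -5.0], [-4.9, -1.4, -0.0, -5.0], [-4.9, -1.4, -0.0, -5.0], [-4.9, -1.4, -0.0, -5.0], [-4.9, -1.4, -0.0, -5.0]]
```

Call:
{"api": "step_arm", "payload": {
  "steps": [
    [1, 0, 6, 0],
    [0, 0, 5, 0],
    [0, 0, 0, 0]
  ]
}}

```text
time: 4.05
tool_pos: [0.5274, -0.0301, 0.1199]
tool_rot: [0.01, 0.986, 0.166, 0.023]
contact_force: [-0.4, -0.5, -0.0]
gripper_width: 0.001
```

```bash
python3 arc.py 112 152 8
```

```text
r 0.05195942828703807 off 0.023807397242549523 phi 109.14930721322334 [-0.43570875 -0.47243528 -0.03956381] 4.05
now [ 0.527 -0.03   0.12  19.149]
[[-13.6, -6.0, 2.9, -7.9], [-4.9, -1.4, -0.0, -5.0], [-4.9, -1.4, -0.0, -5.0], [-4.9, -1.4, -0.0, -5.0], [-4.9, -1.4, -0.0, -5.0], [-4.9, -1.4, -0.0, -5.0], [-4.9, -1.4, -0.0, -5.0], [-4.9, -1.4, -0.0, -5.0]]
```

Call:
{"api": "step_arm", "payload": {
  "steps": [
    [-5, -3, 3, -4],
    [-5, -3, 2, -4],
    [-5.5, -2.5, 2, -5],
    [-5.5, -2.5, 1.5, -5],
    [-5.5, -1.5, 1.5, -5],
    [-5.5, -1.5, 1.5, -5],
    [-5.5, -1.5, 1.5, -5]
  ]
}}

```text
time: 4.75
tool_pos: [0.4982, -0.0357, 0.1118]
tool_rot: [0.019, 0.895, 0.445, 0.029]
contact_force: [1.5, 3.1, 2.3]
gripper_width: 0.002
```

```bash
python3 arc.py 145 185 8
```

```text
r 0.0499600626256041 off 0.026591262777965977 phi 142.94392162863107 [1.49212308 3.14359267 2.28492402] 4.75
now [ 4.9800e-01 -3.6000e-02  1.1200e-01  5.2944e+01]
[[-15.6, -7.8, -5.2, -7.1], [-4.9, -1.4, -0.0, -5.0], [-4.9, -1.4, -0.0, -5.0], [-4.9, -1.4, -0.0, -5.0], [-4.9, -1.4, -0.0, -5.0], [-4.9, -1.4, -0.0, -5.0], [-4.9, -1.4, -0.0, -5.0], [-4.9, -1.4, -0.0, -5.0]]
```

Call:
{"api": "step_arm", "payload": {
  "steps": [
    [-6, -4, -3, 0],
    [-6, -3, -1, -2],
    [-6, -3, 0, -4],
    [-6, -2, 0, -4],
    [-6, -2, 0, -4],
    [-6, -2, 0, -4]
  ]
}}

```text
time: 5.35
tool_pos: [0.468, -0.0566, 0.1166]
tool_rot: [0.025, 0.815, 0.579, 0.032]
contact_force: [2.9, 1.9, -0.4]
gripper_width: 0.002
```

```bash
python3 arc.py 165 190 5; python3 - <<'E'
from h import *
p,d=grab_frame("top");cv2.imwrite("pics/t2.png",cv2.resize(p[130:290,150:330,::-1],None,fx=4,fy=3.75,interpolation=cv2.INTER_CUBIC))
E
```

```text
r 0.06098204584094534 off 0.010964266419079903 phi 160.7904435096621 [ 2.8511492   1.93528838 -0.40790812] 5.35
now [ 4.680e-01 -5.700e-02  1.170e-01  7.079e+01]
[[-2.2, 2.8, -0.4, -9.2], [-4.9, -1.4, -0.0, -5.0], [-4.9, -1.4, -0.0, -5.0], [-4.9, -1.4, -0.0, -5.0], [-4.9, -1.4, -0.0, -5.0]]
```

View pics/t2.png

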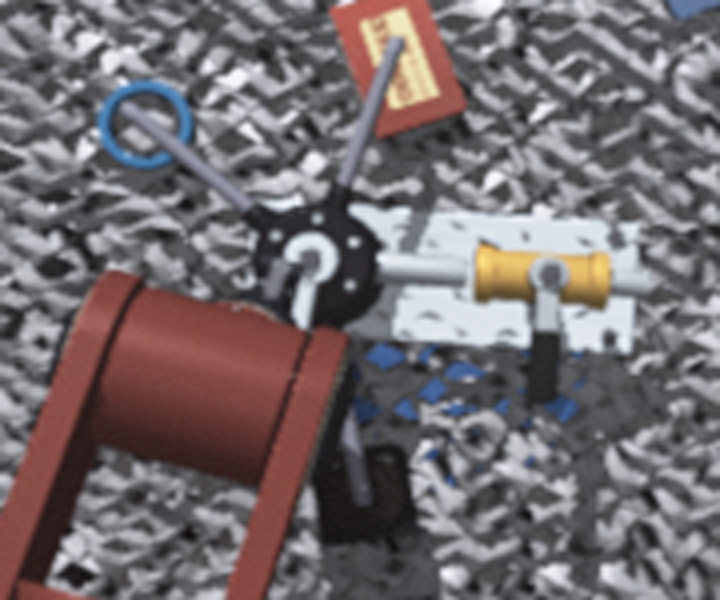

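The picture shows the pointer at about 170° world, visible from the hub (310,260) to (302,320). The target is about 190.7°, the direction of the pot at (368,495). I'll push most of the remaining angle.

Call:
{"api": "step_arm", "payload": {
  "steps": [
    [-4, 1, 0, -6],
    [-4, 0, 1, -6],
    [-4, -1, 1, -6],
    [-4, -1, 1, -4],
    [0, 0, 0, 0]
  ]
}}

```text
time: 5.9
tool_pos: [0.462, -0.0714, 0.114]
tool_rot: [0.027, 0.69, 0.723, 0.026]
contact_force: [-0.3, -0.8, 0.9]
gripper_width: 0.002
```

```bash
python3 arc.py 189 190.7 1; python3 - <<'E'
from h import *
p,d=grab_frame("side");cv2.imwrite("pics/s2.png",cv2.resize(p[170:270,190:350,::-1],None,fx=5,fy=5,interpolation=cv2.INTER_CUBIC))
for a in (175,183,191):
    print(a,[((proj("side",np.array([.522+r*np.cos(np.radians(a)),-.087+r*np.sin(np.radians(a)),.132]))-[190,170])*5).round() for r in (0,.087)])
E
```

```text
r 0.059193654220855235 off 0.01843432798084577 phi 182.7249367175279 [-0.31229081 -0.79445669  0.85342559] 5.9
now [ 4.6200e-01 -7.1000e-02  1.1400e-01  9.2725e+01]
[[-8.4, 1.2, -3.0, -8.0]]
175 [array([298., 124.]), array([471., 156.])]
183 [array([298., 124.]), array([476., 142.])]
191 [array([298., 124.]), array([476., 129.])]
```

View pics/s2.png

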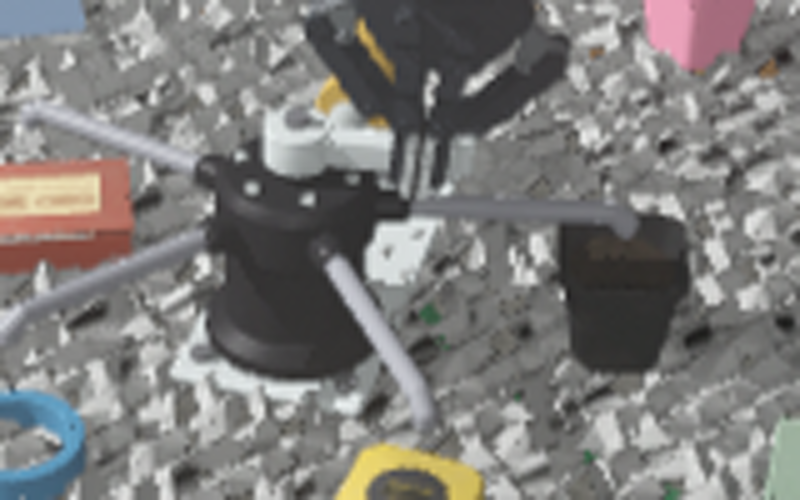

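The pointer stands beside the fingertip, at about 183–184°, and nearly covers the pot's spout. The geometry agrees (phi 182.7, offset 18.4 mm), so about 8 mm more is needed.

Call:
{"api": "step_arm", "payload": {
  "steps": [
    [-3, 0, -1, -3],
    [-3, 0, 0, -3],
    [-2, 0, 0, -2],
    [0, 0, 0, 0]
  ]
}}

```text
time: 6.35
tool_pos: [0.4607, -0.0777, 0.1139]
tool_rot: [0.025, 0.641, 0.767, 0.023]
contact_force: [0.7, 0.5, 0.3]
gripper_width: -0.001
```

```bash
python3 arc.py 190 190.7 1
```

```text
r 0.05867702879491488 off 0.020100816597510382 phi 190.24412816843176 [0.7456249  0.5449328  0.25533691] 6.35
now [ 4.61000e-01 -7.80000e-02  1.14000e-01  1.00244e+02]
[[-2.5, 2.5, -3.1, -0.5]]
```

Call:
{"api": "step_arm", "payload": {
  "steps": [
    [-2, 0, 0, 0],
    [-1, 0, 0, 0],
    [0, 0, 0, 0],
    [8, 0, 0, 0],
    [8, 0, 0, 0],
    [0, 0, -40, 0],
    [0, 0, -40, 0],
    [0, 0, -10, 0]
  ]
}}

```text
time: 7.15
tool_pos: [0.4493, -0.0621, 0.2023]
tool_rot: [0.022, 0.643, 0.765, 0.021]
contact_force: [1.4, -1.0, 0.7]
gripper_width: 0.002
```

```bash
python3 -c "
from h import *
rows([(.453,-.191,.2,85)],[4]);print(state()['time'])"
```

```text
now [ 4.4900e-01 -6.2000e-02  2.0200e-01  9.9893e+01]
[[-31.9, -4.6, 0.6, 3.7], [-32.1, -2.5, 0.6, 3.7], [-32.2, -0.4, 0.6, 3.7], [-32.2, 1.7, 0.6, 3.7]]
7.15
```

Call:
{"api": "step_arm", "payload": {
  "steps": [
    [-32, -4, 0, 3.7],
    [-32, -3, 0, 3.7],
    [-32, 0, 0, 3.7],
    [-30, 2, 0, 3.7],
    [0, 0, 0, 0]
  ]
}}

```text
time: 7.65
tool_pos: [0.455, -0.1903, 0.2026]
tool_rot: [0.022, 0.738, 0.674, 0.025]
contact_force: [-1.2, 0.5, 0.2]
gripper_width: 0.003
```

```bash
python3 - <<'E'
from h import *
rows([(.453,-.191,.117,85)],[4])
p,d=grab_frame("top");cv2.imwrite("pics/t3.png",cv2.resize(p[170:290,190:330,::-1],None,fx=5,fy=5,interpolation=cv2.INTER_CUBIC))
p,d=grab_frame("side");cv2.imwrite("pics/s3.png",cv2.resize(p[170:270,190:350,::-1],None,fx=5,fy=5,interpolation=cv2.INTER_CUBIC))
for a in (183,191,199):
    print(a,[((proj("top",np.array([.522+r*np.cos(np.radians(a)),-.087+r*np.sin(np.radians(a)),.132]))-[190,170])*5).round() for r in (0,.087)])
E
```

```text
now [ 0.455 -0.19   0.203 84.754]
[[-0.2, -0.5, 21.4, -0.1], [-0.2, -0.5, 21.4, -0.1], [-0.2, -0.5, 21.4, -0.1], [-0.2, -0.5, 21.4, -0.1]]
183 [array([190., 145.]), array([199., 320.])]
191 [array([190., 145.]), array([224., 317.])]
199 [array([190., 145.]), array([247., 311.])]
```

View pics/t3.png

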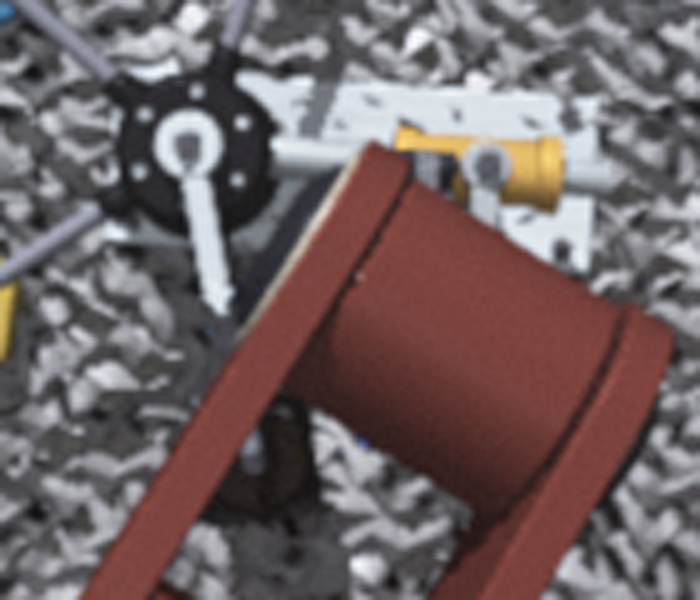

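The nose at (221,313) from the hub (190,145) gives a pointer angle of about 190.3°, on target, and the bar covers the pot's spout. Next is the lever.

Call:
{"api": "step_arm", "payload": {
  "steps": [
    [0, 0, 22, 0],
    [0, 0, 22, 0],
    [0, 0, 22, 0],
    [0, 0, 18, 0],
    [0, 0, 0, 0]
  ]
}}

```text
time: 8.25
tool_pos: [0.4606, -0.1813, 0.1148]
tool_rot: [0.021, 0.734, 0.678, 0.026]
contact_force: [-1.0, -0.2, 0.3]
gripper_width: 0.005
```

```bash
sed -i 's/.056,.018/.060,.0205/' arc.py; python3 arc.py 175 178 1 .512 -.236
```

```text
r 0.05554460896252342 off 0.05044658321026635 phi 175.47632751147884 [-1.02812005 -0.20035843  0.33030339] 8.25
now [ 0.461 -0.181  0.115 85.476]
[[-32.6, -5.3, -2.2, -2.5]]
```

Call:
{"api": "step_arm", "payload": {
  "steps": [
    [-8, -1, 0, 0],
    [-8, -1, 0, 0],
    [-8, -1, 0, 0],
    [-6, -1, 0, 0],
    [-6, -2, 0, -4],
    [-6, -2, 0, -4],
    [-6, -2, 0, -4.5],
    [-6, -2, 0, -4.5]
  ]
}}

```text
time: 9.05
tool_pos: [0.4487, -0.2362, 0.1179]
tool_rot: [0.026, 0.62, 0.783, 0.027]
contact_force: [1.7, 3.8, 0.0]
gripper_width: -0.001
```

```bash
python3 arc.py 193 233 8 .512 -.236
```

```text
r 0.06164895330491894 off 0.014261058102437982 phi 193.23557346581939 [1.69625009 3.78808065 0.03174102] 9.05
now [  0.449  -0.236   0.118 103.236]
[[1.2, 0.2, 0.9, -4.8], [-5.3, -1.6, -0.0, -5.0], [-5.3, -1.6, -0.0, -5.0], [-5.3, -1.6, -0.0, -5.0], [-5.3, -1.6, -0.0, -5.0], [-5.3, -1.6, -0.0, -5.0], [-5.3, -1.6, -0.0, -5.0], [-5.3, -1.6, -0.0, -5.0]]
```

Call:
{"api": "step_arm", "payload": {
  "steps": [
    [-4, -1, 0, -6],
    [-5, -1, 0, -6],
    [-5, -1.5, 0, -6],
    [-5, -1.5, 0, -5],
    [-5, -1.5, 0, -5],
    [-5, -1.5, 0, -5],
    [-5, -1.5, 0, -5]
  ]
}}

```text
time: 9.75
tool_pos: [0.4554, -0.2697, 0.1179]
tool_rot: [0.029, 0.321, 0.947, 0.023]
contact_force: [-1.2, 1.8, -0.9]
gripper_width: 0.0
```

```bash
python3 arc.py 230 265 7 .512 -.236
```

```text
r 0.06117921077904066 off 0.02448769770495985 phi 232.58333844759414 [-1.24629463  1.8380711  -0.8640239 ] 9.75
now [ 4.55000e-01 -2.70000e-01  1.18000e-01  1.42583e+02]
[[-6.5, 0.4, 0.9, -2.4], [-5.3, -1.6, -0.0, -5.0], [-5.3, -1.6, -0.0, -5.0], [-5.3, -1.6, -0.0, -5.0], [-5.3, -1.6, -0.0, -5.0], [-5.3, -1.6, -0.0, -5.0], [-5.3, -1.6, -0.0, -5.0]]
```

Call:
{"api": "step_arm", "payload": {
  "steps": [
    [-5, 0, 0, -3],
    [-5, -1.5, 0, -4],
    [-5, -1.5, 0, -5],
    [-5, -1.5, 0, -5],
    [-5, -1.5, 0, -5],
    [-4, -1.5, 0, -4]
  ]
}}

```text
time: 10.35
tool_pos: [0.4733, -0.291, 0.1178]
tool_rot: [0.028, 0.092, 0.995, 0.019]
contact_force: [-1.5, 2.6, -0.7]
gripper_width: 0.001
```

```bash
python3 arc.py 262 266 1 .512 -.236
```

```text
r 0.061150989619358435 off 0.02799609196505652 phi 259.48994405871656 [-1.47041916  2.57122633 -0.67392102] 10.35
now [ 4.7300e-01 -2.9100e-01  1.1800e-01  1.6949e+02]
[[-14.4, -0.8, 0.8, -6.5]]
```

Call:
{"api": "step_arm", "payload": {
  "steps": [
    [-4, 0, 0, -2],
    [-4, 0, 0, -2],
    [-3, 0, 0, -2],
    [0, 0, 0, 0]
  ]
}}

```text
time: 10.75
tool_pos: [0.4812, -0.296, 0.1182]
tool_rot: [0.026, 0.038, 0.999, 0.018]
contact_force: [0.4, -0.5, -0.7]
gripper_width: 0.001
```

```bash
python3 arc.py 262 266 1 .512 -.236
```

```text
r 0.06218550359303617 off 0.026158760023177397 phi 265.63232607444695 [ 0.41565431 -0.5020929  -0.65761852] 10.75
now [ 4.81000e-01 -2.96000e-01  1.18000e-01  1.75632e+02]
[[-6.0, 2.1, 1.2, -0.4]]
```

Call:
{"api": "step_arm", "payload": {
  "steps": [
    [-1.5, 0, 0, 0],
    [-1.5, 0, 0, 0]
  ]
}}

```text
time: 10.95
tool_pos: [0.4832, -0.2967, 0.1183]
tool_rot: [0.025, 0.039, 0.999, 0.018]
contact_force: [-3.1, 0.7, -0.3]
gripper_width: 0.003
```

```bash
python3 arc.py 262 266 1 .512 -.236
```

```text
r 0.06276058018019166 off 0.023921184078970457 phi 265.50396169966393 [-3.13322989  0.69121434 -0.31567998] 10.95
now [ 4.83000e-01 -2.97000e-01  1.18000e-01  1.75504e+02]
[[-3.9, 2.6, 1.3, -0.5]]
```

Call:
{"api": "step_arm", "payload": {
  "steps": [
    [-1.5, 0, 0, 0],
    [-1.5, 0, 0, 0]
  ]
}}

```text
time: 11.15
tool_pos: [0.4858, -0.2973, 0.1183]
tool_rot: [0.025, 0.04, 0.999, 0.018]
contact_force: [-2.8, -0.4, -0.9]
gripper_width: -0.001
```

Call:
{"api": "step_arm", "payload": {
  "steps": [
    [-1.5, 0, 0, 0],
    [-1, 0, 0, 0]
  ]
}}

```text
time: 11.35
tool_pos: [0.488, -0.2978, 0.1183]
tool_rot: [0.024, 0.04, 0.999, 0.018]
contact_force: [-5.3, 0.1, 0.2]
gripper_width: -0.003
```

```bash
python3 arc.py 262 266 1 .512 -.236
```

```text
r 0.06350744474720643 off 0.019014402331011135 phi 265.4547169522712 [-5.34325367  0.13251548  0.24865274] 11.35
now [ 4.88000e-01 -2.98000e-01  1.18000e-01  1.75455e+02]
[[0.9, 3.3, 1.3, -0.5]]
```

Force is starting to rise, so the lever is probably at or near the stop. I'll make one more small nudge.

Call:
{"api": "step_arm", "payload": {
  "steps": [
    [-1, 0, 0, 0],
    [-1, 0, 0, 0]
  ]
}}

```text
time: 11.55
tool_pos: [0.4881, -0.2979, 0.1183]
tool_rot: [0.021, 0.039, 0.999, 0.018]
contact_force: [-6.8, -0.4, 2.0]
gripper_width: -0.003
```

The tool has stopped advancing and the force is rising (7 N), so the lever is at its stop. I'll back off, lift, and clear the view.

Call:
{"api": "step_arm", "payload": {
  "steps": [
    [6, 0, 0, 0],
    [8, 0, 0, 0],
    [0, 0, -40, 0],
    [0, 0, -40, 0],
    [0, 0, -40, 0],
    [20, 40, 0, 0],
    [20, 40, 0, 0],
    [20, 40, 0, 0]
  ]
}}

```text
time: 12.35
tool_pos: [0.4191, -0.1768, 0.2474]
tool_rot: [0.029, 0.042, 0.999, 0.017]
contact_force: [0.7, 0.7, 0.6]
gripper_width: -0.001
```

```bash
python3 -c "
from h import *
rows([(.25,-.55,.26,176)],[4])"
```

```text
now [  0.419  -0.177   0.247 175.158]
[[34.3, -96.5, -3.1, -0.2], [34.6, -96.4, -3.1, -0.2], [35.0, -96.3, -3.1, -0.2], [35.3, -96.2, -3.1, -0.2]]
```

Call:
{"api": "step_arm", "payload": {
  "steps": [
    [15, -46, 0, 0],
    [15, -46, 0, 0],
    [15, -46, 0, 0],
    [15, -46, 0, 0],
    [15, -46, 0, 0],
    [15, -46, 0, 0],
    [15, -46, 0, 0],
    [0, 0, 0, 0]
  ]
}}

```text
time: 13.15
tool_pos: [0.2946, -0.4903, 0.2352]
tool_rot: [0.04, 0.028, 0.999, 0.011]
contact_force: [-0.9, 0.5, 0.3]
gripper_width: -0.0
```

```bash
python3 - <<'E'
from h import *
p,d=grab_frame("top");cv2.imwrite("pics/t4.png",cv2.resize(p[110:300,130:396,::-1],None,fx=3,fy=3,interpolation=cv2.INTER_CUBIC))
for l in("pot","tape","measure","tin"):print(l,[(np.round(b["box"]).tolist(),round(b["p"],2)) for b in boxes_of("top",l)[:3]])
E
```

```text
pot [([339.0, 250.0, 35.0, 32.0], 0.68), ([228.0, 251.0, 26.0, 25.0], 0.63), ([173.0, 142.0, 148.0, 121.0], 0.62)]
tape [([175.0, 152.0, 23.0, 19.0], 0.47), ([220.0, 192.0, 13.0, 40.0], 0.22)]
measure [([167.0, 221.0, 27.0, 30.0], 0.6)]
tin [([232.0, 127.0, 34.0, 44.0], 0.95), ([282.0, 196.0, 38.0, 14.0], 0.45)]
```

View pics/t4.png

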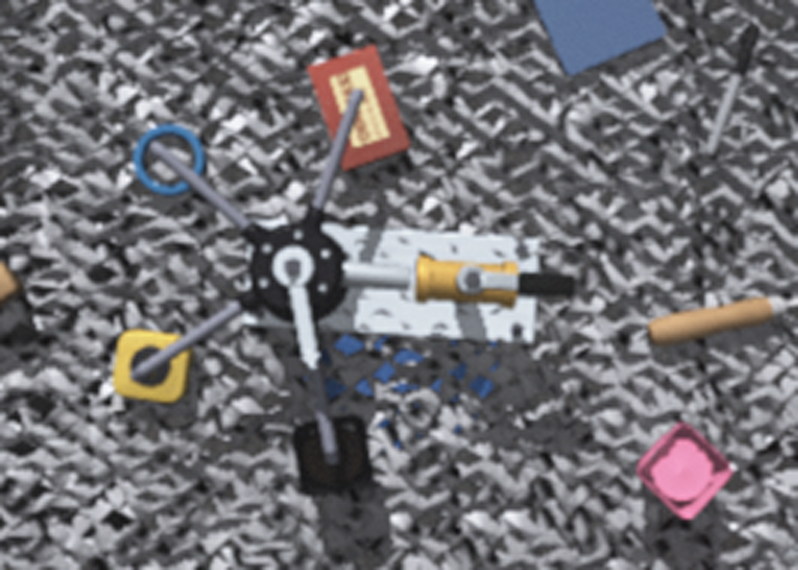

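The pointer, from the hub (293,266) to the nose (313,362), lies along the pot's spout. The lever, from the hinge (473,278) to the tip (573,286), is in line with the pipe. The pot, tape roll, tape measure and tin stand where they were, and the arm is clear.

```bash
python3 - <<'E'
from h import *
f=lambda u,v,z:onz("top",130+u/3,110+v/3,z)
for n,A,B in(("pointer",f(293,266,.14),f(313,362,.132)),("lever",f(473,278,.136),f(573,286,.132))):
    D=B-A;print(n,np.degrees(np.arctan2(D[1],D[0]))%360,np.linalg.norm(D[:2]))
print(job_done())
E
```

```text
pointer 191.39364825232556 0.08062164445977077
lever 265.20624948900326 0.08425864268385545
the job is handed in; nothing more can be done
None
```

With shut fingers I pushed the pointer round to the spout over the black pot. I then pushed the supply lever round until it stopped moving at about 7 N, backed the arm off and handed the job in at about 13 s of the 45 s allowed. The hand-in gives no verdict.

My last checks, from the final top picture:

| Check | Measured | Target |
|---|---|---|
| Pointer direction | 191.4° | Pot at 190.5–190.9°, within 8° |
| Lever direction | 265.2° | Stop at about 265.9°, within 7° |

- **Loose things:** the pot, tape roll, tape measure and tin look unmoved in the picture. The detector boxes roughly agree; the tape roll's came out wider than before, but the picture shows it in place.
- **Force:** wrist readings between moves stayed below about 7 N. I did not see the force within each move.
- **Disagreements:** the tool picked up a tilt of about 3° and drifted up to 9 mm during moves; I corrected for the drift as I went. One move after the lever push went the wrong way sideways, but it was well above everything and touched nothing.

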